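Sort the steel V-block from the aluminium one by weight

TASK

Two V-blocks that look exactly alike stand near the front edge of the work table: one is solid steel, the other aluminium, a third of the weight. Feel by lifting which is which, then set the heavy steel one down gently in the blue tray and the light aluminium one gently in the yellow tray, each flat on its base with the groove up, and let go of both. (The other two V-blocks, farther back near the micrometer, are not part of the job.)

Things in the scene. Friction and masses are not known exactly. Their poses are not given: they have to be found in the camera images.
- v_block_1: V-block: bright ground metal, 45 mm long (its x axis, along the V groove), 42 mm wide (y), 30 mm high, groove up. Origin: centre of its underside, z up. Grip it by its flat outer sides at y = +-21 mm. It is either the steel one (300 to 380 g) or the aluminium one (100 to 130 g): looks and place do not tell, only its weight does
- v_block_2: V-block of exactly the same look and size as v_block_1, same frame and faces to grip; it is the other metal: if v_block_1 is steel (300 to 380 g) this one is aluminium (100 to 130 g), and the reverse. Both stand on the table nearer the robot than the trays; two similar V-blocks beyond the trays, far right by the micrometer, are fixed and not meant
- blue_tray: Shallow open parts tray, blue, fixed to the table: 130 x 130 mm outside, 122 x 122 mm inside, black rubber floor 5 mm above the table, walls 4 mm thick with a rolled rim whose top is 23 mm above the table. For the steel block. Origin: centre of its underside on the table, x and y along its sides, z up
- yellow_tray: The same tray in yellow, for the aluminium block; same size and frame
Mind the look-alikes: they are no part of the job. Leave any black, orange or pink look-alike of the v_block_2 alone.

How it is judged:
At the end, for the whole second after the job is handed in: Steel V-block in the blue tray, aluminium one in the yellow (told by its weight on the tray, steel over 2.1 N), each inside the walls (origin within 50 mm of the tray's centre along each side), base within 7 mm of the floor, groove up within 10 degrees, released, at rest (((x of v_block_1 in the frame of blue_tray between -0.05 and 0.05 m and y of v_block_1 in the frame of blue_tray between -0.05 and 0.05 m and z of v_block_1 in the frame of blue_tray below 0.012 m and contact force between v_block_1 and blue_tray above 2.1 N and x of v_block_2 in the frame of yellow_tray between -0.05 and 0.05 m and y of v_block_2 in the frame of yellow_tray between -0.05 and 0.05 m and z of v_block_2 in the frame of yellow_tray below 0.012 m and contact force between v_block_2 and yellow_tray below 2.1 N) or (x of v_block_2 in the frame of blue_tray between -0.05 and 0.05 m and y of v_block_2 in the frame of blue_tray between -0.05 and 0.05 m and z of v_block_2 in the frame of blue_tray below 0.012 m and contact force between v_block_2 and blue_tray above 2.1 N and x of v_block_1 in the frame of yellow_tray between -0.05 and 0.05 m and y of v_block_1 in the frame of yellow_tray between -0.05 and 0.05 m and z of v_block_1 in the frame of yellow_tray below 0.012 m and contact force between v_block_1 and yellow_tray below 2.1 N)) and angle between each of v_block_1, v_block_2's own z axis and vertical below 0.17 rad and linear speed of each of v_block_1, v_block_2 below 0.02 m/s); the robot touches nothing.
It fails at once if A V-block is rammed into a tray (contact over 60 N) (contact force between any of v_block_1, v_block_2 and blue_tray above 60 N or contact force between any of v_block_1, v_block_2 and yellow_tray above 60 N).
It fails at once if A V-block is dropped (out of the fingers with its base over 30 mm above the table) ((height (world z) of v_block_1 above 0.03 m and contact force between the fingers and v_block_1 below 0.05 N) or (height (world z) of v_block_2 above 0.03 m and contact force between the fingers and v_block_2 below 0.05 N)).
It also fails if it takes over 51 s, if anything falls off the work surface, if the arm or the gripper's body presses on something with over 40 N, if the wrist force passes 120 N, or if a joint passes its speed limit or range.

ROBOT

A 7-joint arm with a two-finger parallel gripper is mounted at the origin on a cart in front of the work surface, level with it; the furniture and walls round the work are solid. World frame = base frame: x ahead of the robot, y to its left, z up, the work surface at z = 0. Lengths are in m, angles in rad, forces in N, time in s.
With the tool pointing down it reaches from about 0.425 to 0.95 m from the base axis. Payload 4.7 kg.
Tool frame: the origin (TCP) lies at the very end of the fingers, on their centre line; the grasp point (between the pads) lies 19 mm behind it (bot.tcp_to_grasp is the distance from the TCP to the grasp point, in m); z points along the fingers, y is the line along which they close (so a half turn about z gives the same grasp; the last joint's range is limited). The gripper opens to 87 mm and grips with 3 to 60 N. Pads are 19 mm wide; open, the fingers measure 117 mm over their backs; the gripper's body (75 mm by 190 mm) begins 51 mm behind the grasp point.
Start: joints at [-1.203, 0.469, -0.049, 1.532, 0.024, 1.141, -0.082], TCP at [0.261, 0.623, 0.198] pointing down, gripper open.
Joint ranges: [-2.59, 2.59], [-0.33, 1.99], [-1.39, 1.29], [0.1, 2.45], [-1.04, 4.18], [0.21, 1.99], [-2.66, 2.66]. Speed limits (rad/s): [2.57, 2.57, 3.14, 3.14, 3.14, 3.14, 3.14].

INTERFACE

Orientations are given as a 3x3 rotation matrix whose columns are the frame's x, y, z axes.
In Python, from plant import sense, eyes, ticket, nets, bot gives the robot as it stands.
- The arm moves only by the tool drive_tool, never from a script. Its argument "moves" is a list of rows, each an object of numbers: "x", "y", "z": the shift along the tool's x, y, z normalised to -1 to 1, where 1 is 0.04 m; "rx", "ry", "rz": the turn, a rotation vector about the tool's x, y, z normalised to -1 to 1, where 1 is 4 degrees. In form: [{"x": .., "y": .., "z": .., "rx": .., "ry": .., "rz": ..}, ...]. A call has 1 to 12 rows; each row shifts and turns the commanded pose from where the row before left it, along the tool's axes as they then stand; what a row does not reach is not made up. A row lasts 1/10 s, in which the tool goes at most 50 mm and 8.59 degrees, less where a joint would pass 70% of its speed; a pose out of reach is approached as far as the arm can. A call with a number of a shift or a turn outside -1 to 1 is refused whole. A call with a gripper value outside its range is refused whole. "jaw" is the closure, from 0 (fully open) to 1 (shut), set as the call begins (left out, the last holds). The fingers move at their own pace and stop on an object; "grip_force" is the grip in N (left out, the last holds). Time passes only in rows, so rows that do not move let the fingers close. It gives the time, the measured TCP pose, the force, the opening and the grip force at its end, in the units of the state.
- sense(): the state, without advancing time (a new reading comes with each control period).
- eyes.snapshot(name): name is "side" or "top" or "wrist"; returns a dict with "pixels" (400x640x3 uint8, blue, green, red), "range_z" (400x640 float32, m along the optical axis (not along the pixel's ray), 0 where there is no reading), "fx", "fy", "cx", "cy" (pixels), "T" (4x4, takes a point from camera to world coordinates). Camera axes: x right, y up, looking along -z (the intrinsics and any distortion apply to the point x, -y, -z); pixel columns grow to the right and rows downward; lengths in m; the calibration is good to about 2 mm. A picture is of the moment at which its call begins.
- ticket.job_done(): hands the job in; it is judged then, once.
Trained networks look in a picture, given as the dict that the camera call returned (one of the last four; its "shot" number tells which), for a name from the list of things; names that differ only in an ending like _2 or _b are one class to them, and where a whole thing is asked for, a point or a joint stands for the part that bears it (a point fixed in the world has none). Each returns a list of dicts, best first, with "p" (0 to 1); they miss things now and then, are a little off and sometimes report something else, mostly with a low value. They report only what shows in the picture. A call takes as long as a camera call. They do not tell look-alikes from the thing itself.
- nets.boxes_of(picture, query): "point" ([column, row] in pixels, amid what is visible of it).
- nets.landmark_of(picture, query): "point" ([column, row] in pixels: a listed point, or the origin of a listed thing).
The state is a dict: "clock": time; "joint_pos": joint angles; "dq": joint speeds; "joint_efforts": joint torques, N m; "eef_pos": TCP position; "tcp_rot": TCP orientation; "ft_force": force on the tool from outside, world axes, zero at the start; "moment": the same for the moment, N m; "finger_gap": finger opening in m; "grasp_force": force on a finger pad.
Only numpy, scipy, OpenCV 4.12 (cv2) and the standard library are available. Lean on these libraries where they do the work, as an engineer would, in place of code of your own. Each camera call takes 0.05 s, during which the arm holds its last target. There are 200 camera calls.

## Working session

There is one attempt and no reset: what is moved stays moved. The work goes in short steps, Python scripts to look and compute and a tool call to move; the robot and the scene stay as the last step left them, time stands still between calls to the robot, and variables do not carry over. Pictures are saved under pics/ and viewed, at most 10 in all, crops included, and the job is handed in when it is done.

Besides the shell and the picture viewer there is one more tool, called by a JSON object that holds its "api" and its "payload", one argument or row to a line. drive_tool: Moves the arm, as the interface text tells. Its arguments: {"type":"object","properties":{"moves":{"type":"array"},"jaw":{"type":"number"},"grip_force":{"type":"number"}},"required":["moves"]}

```bash
mkdir -p pics; ls; cat > h.py <<'E'
import numpy as np,cv2
from plant import sense,eyes,ticket,nets,bot
def world(s,px,z=None):
    u,v=px;r=s["range_z"];d=np.array([(u-s["cx"])/s["fx"],-(v-s["cy"])/s["fy"],-1.0])
    T=np.array(s["T"])
    if z is None:
        k=r[int(v)-1:int(v)+2,int(u)-1:int(u)+2];k=k[k>0]
        t=np.median(k) if len(k) else np.nan
    else: t=(z-T[2,3])/(T[:3,:3]@d)[2]
    return T[:3,:3]@(d*t)+T[:3,3]
E
python3 - <<'E'
from h import *
np.set_printoptions(precision=3,suppress=True)
for n in("top","side"):
    s=eyes.snapshot(n);cv2.imwrite(f"pics/{n}0.png",s["pixels"]);print(n,s["fx"],np.array(s["T"]).round(3).tolist())
    for q in("v_block_1","blue_tray","yellow_tray"):
        for f in(nets.boxes_of,nets.landmark_of):
            for d in f(s,q)[:6]: print(q,f.__name__,round(d["p"],2),np.round(d["point"],1),world(s,d["point"]))
st=sense();print({k:np.round(v,3).tolist() for k,v in st.items()})
E
```

```text
pics
top 392.0292042951965 [[-0.021, 0.985, -0.174, 0.333], [-1.0, -0.022, -0.004, -0.1], [-0.008, 0.174, 0.985, 0.998], [0.0, 0.0, 0.0, 1.0]]
v_block_1 call 0.87 [417.7 224.9] [ 0.447 -0.324  0.016]
v_block_1 call 0.71 [283.7 261.9] [0.362 0.013 0.018]
v_block_1 call 0.69 [227.5 186.9] [0.555 0.157 0.017]
v_block_1 call 0.6 [247.3 230.4] [0.442 0.105 0.015]
v_block_1 call 0.53 [288.3 222.1] [0.461 0.002 0.017]
v_block_1 call 0.85 [417.8 225.5] [ 0.445 -0.324  0.015]
v_block_1 call 0.85 [251.6 231.7] [0.437 0.092 0.028]
v_block_1 call 0.83 [290.5 222.9] [ 0.459 -0.004  0.016]
v_block_1 call 0.83 [284.6 260.4] [0.365 0.011 0.016]
v_block_1 call 0.76 [228.7 189.7] [0.548 0.154 0.017]
blue_tray call 0.66 [305.2 161.4] [ 0.622 -0.042  0.004]
blue_tray call 0.58 [301.3 164.4] [ 0.614 -0.032  0.003]
yellow_tray call 0.65 [411.  164.8] [ 0.607 -0.319  0.003]
yellow_tray call 0.81 [409.  167.5] [ 0.599 -0.314  0.003]
side 373.29196643492895 [[-0.907, 0.227, -0.355, 0.194], [-0.421, -0.49, 0.763, 0.579], [-0.001, 0.842, 0.54, 0.538], [0.0, 0.0, 0.0, 1.0]]
v_block_1 call 0.88 [304.1 273.4] [0.
[... 406 characters left out ...]
k_1 call 0.58 [246.6 277.3] [0.533 0.175 0.022]
blue_tray call 0.94 [264.3 211.2] [ 0.632 -0.044  0.004]
blue_tray call 0.68 [266.8 212.3] [ 0.624 -0.043  0.004]
yellow_tray call 0.61 [323.3 164.1] [ 0.602 -0.329  0.003]
yellow_tray call 0.64 [319.5 165.8] [ 0.608 -0.317  0.002]
{'clock': 0.7, 'joint_pos': [-1.203, 0.469, -0.049, 1.532, 0.024, 1.141, -0.082], 'dq': [-0.0, 0.001, -0.0, 0.0, -0.001, -0.002, 0.001], 'joint_efforts': [0.0, -50.769, -0.08, -23.641, -0.061, 0.031, 0.0], 'eef_pos': [0.261, 0.623, 0.198], 'tcp_rot': [[-0.922, 0.386, 0.0], [0.386, 0.922, 0.0], [0.0, 0.0, -1.0]], 'ft_force': [0.139, -0.334, -0.113], 'moment': [0.038, 0.0, 0.0], 'grasp_force': 0.0, 'finger_gap': 0.087}
```

View pictures.

View pics/top0.png

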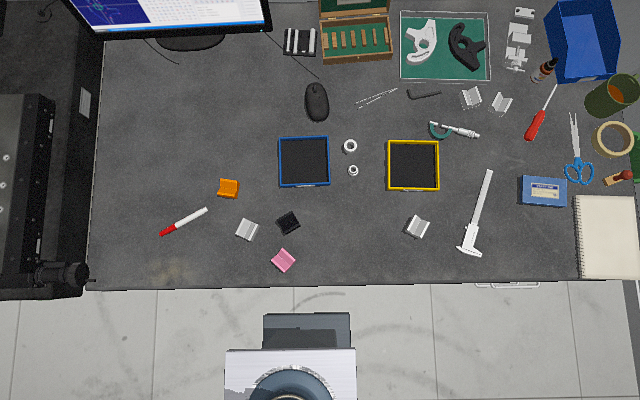

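View pics/side0.png

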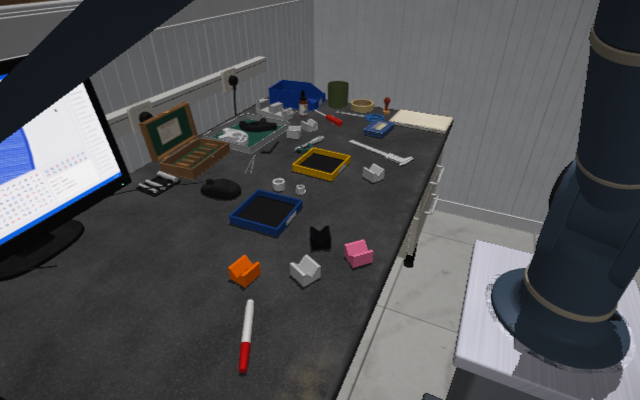

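Targets: A silver, top (247,230); B silver, top (417,226). Not to be taken: orange (228,188), black (288,223), pink (284,261), and the fixed silver pair (471,98) and (502,103).

```bash
cat >> h.py <<'E'
def cloud(s):
    r=s["range_z"];v,u=np.mgrid[:r.shape[0],:r.shape[1]]
    P=np.stack([(u-s["cx"])/s["fx"]*r,-(v-s["cy"])/s["fy"]*r,-r],-1);T=np.array(s["T"])
    W=P@T[:3,:3].T+T[:3,3];W[r<=0]=np.nan
    return W
def rect(W,c,rad,z0,z1):
    m=(np.hypot(W[...,0]-c[0],W[...,1]-c[1])<rad)&(W[...,2]>z0)&(W[...,2]<z1)
    p=W[m];b=cv2.minAreaRect((p[:,:2]*1000).astype(np.float32))
    return len(p),np.round(b[0],1),np.round(b[1],1),round(b[2],1),np.percentile(p[:,2],[5,50,98]).round(4)
E
python3 - <<'E'
from h import *
np.set_printoptions(precision=3,suppress=True)
ims=[]
for n in("top","side"):
    s=eyes.snapshot(n);W=cloud(s)
    for k,c in dict(A=(.437,.105),B=(.447,-.318)).items():
        print(n,k,rect(W,c,.045,.010,.05),'ridge',rect(W,c,.045,.022,.05))
    for k,c in dict(blue=(.62,-.04),yel=(.605,-.318)).items():
        print(n,k,rect(W,c,.11,.015,.03),'floor',rect(W,c,.04,-.01,.012)[-1])
    im=s["pixels"]
    for (u,v) in ([(247,230),(417,226)] if n=="top" else [(305,272),(372,174)]):
        ims.append(cv2.resize(im[v-25:v+25,u-25:u+25],(300,300),interpolation=cv2.INTER_CUBIC))
cv2.imwrite("pics/c.png",np.vstack([np.hstack(ims[:2]),np.hstack(ims[2:])]))
E
```

```text
top A (325, array([445.1, 104.9]), array([42.6, 44.3]), 63.4, array([0.014, 0.024, 0.031])) ridge (193, array([445.2, 104.9]), array([42.7, 44.2]), 62.8, array([0.023, 0.027, 0.031]))
top B (331, array([ 442.8, -321. ]), array([42.2, 44.7]), 58.9, array([0.013, 0.024, 0.032])) ridge (184, array([ 442.7, -321. ]), array([42.2, 44.7]), 58.8, array([0.023, 0.027, 0.032]))
top blue (440, array([622.2, -59.4]), array([133.3, 171.4]), 1.3, array([0.017, 0.021, 0.025])) floor [0.001 0.004 0.007]
top yel (431, array([ 612.6, -322.3]), array([132.2, 151.3]), 87.1, array([0.017, 0.021, 0.025])) floor [0.001 0.004 0.007]
side A (529, array([444. , 105.3]), array([43.3, 47.1]), 62.8, array([0.012, 0.023, 0.03 ])) ridge (279, array([444.3, 104.8]), array([43.1, 46.8]), 63.9, array([0.023, 0.027, 0.03 ]))
side B (232, array([ 441., -320.]), array([46.1, 50.8]), 56.9, array([0.012, 0.022, 0.031])) ridge (114, array([ 442.1, -320.5]), array([45.2, 48.1]), 56.6, array([0.022, 0.027, 0.031]))
side blue (515, array([621. , -59.6]), array([132.2, 173.5]), 1.0, array([0.016, 0.02 , 0.024])) floor [0.003 0.004 0.006]
side yel (326, array([ 602.6, -319.9]), array([135.3, 132.8]), 87.3, array([0.015, 0.02 , 0.024])) floor [0.003 0.004 0.007]
```

View pics/c.png

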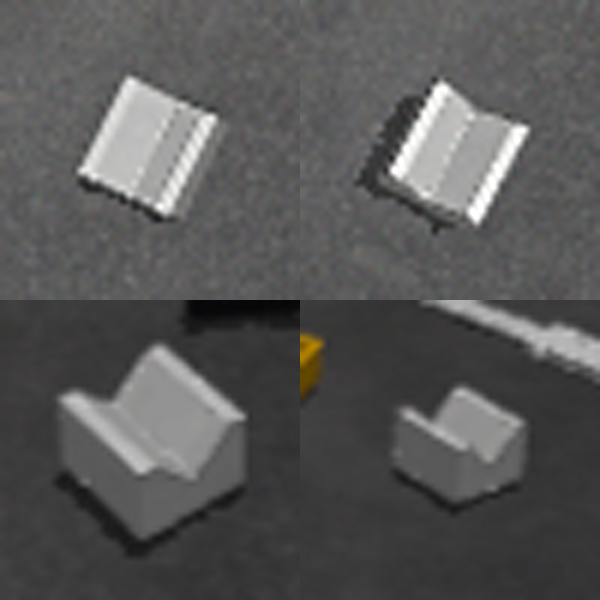

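Views agree: A centre (0.4445, 0.105), top z 0.03, closing axis 63°; B centre (0.4425, -0.321), closing axis 59°. Tray centres are blue (0.622, -0.04) and yellow (0.603, -0.320). The crop confirms two silver blocks with the groove up. Moving above A.

{"api": "drive_tool", "payload": {
  "moves": [
    {"x":-0.77,"y":-0.85},
    {"x":-0.77,"y":-0.85},
    {"x":-0.77,"y":-0.85},
    {"x":-0.77,"y":-0.85},
    {"x":-0.77,"y":-0.85},
    {"x":-0.77,"y":-0.85},
    {"x":-0.77,"y":-0.85},
    {"x":-0.77,"y":-0.85},
    {"x":-0.77,"y":-0.85},
    {"x":-0.77,"y":-0.85},
    {"x":-0.77,"y":-0.85},
    {"x":-0.77,"y":-0.85}
  ],
  "jaw": 0
}}

```text
schema error: expected keys x, y, z, rx, ry, rz
```

{"api": "drive_tool", "payload": {
  "moves": [
    {"z":0.5,"rz":0.55},
    {"z":0.5,"rz":0.55},
    {},
    {}
  ]
}}

```text
schema error: expected keys x, y, z, rx, ry, rz
```

```bash
cat >> h.py <<'E'
def togo(c,ang):
    st=sense();R=np.array(st["tcp_rot"]);p=np.array(st["eef_pos"]);l=R.T@(np.array(c)-p)/.04
    a=np.degrees(np.arctan2(R[1,1],R[0,1]));e=(ang-a+90)%180-90
    print("clock",round(st["clock"],2),"tcp",p.round(4),"zax",R[:,2].round(3),"yang",a.round(1),"F",np.round(st["ft_force"],2),"gap",st["finger_gap"],"| togo xyz",l.round(2),"rz",round(-e/4,2))
E
python3 - <<'E'
from h import *
s=eyes.snapshot("wrist");W=cloud(s);cv2.imwrite("pics/w1.png",s["pixels"])
try: print(rect(W,(.4445,.105),.045,.022,.05),rect(W,(.4445,.105),.045,.010,.05))
except Exception as e: print(e)
togo((.4445,.105,.005),63)
E
```

```text
index -1 is out of bounds for axis 0 with size 0
clock 0.85 tcp [0.2608 0.6226 0.1976] zax [ 0.  0. -1.] yang 67.3 F [-0.15  0.28  0.48] gap 0.0866474641143943 | togo xyz [ -9.24 -10.16   4.81] rz 1.07
```

View pics/w1.png

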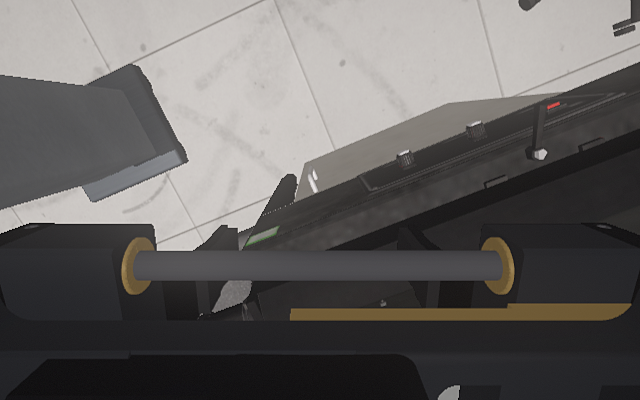

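The rows need all six keys. The wrist picture shows only the floor and a cabinet edge near the start, so I'll check the path for clearance.

```bash
python3 - <<'E'
from h import *
W=cloud(eyes.snapshot("top"));x,y,z=W[...,0],W[...,1],W[...,2]
for y0 in np.arange(-.45,.9,.1):
    print(round(y0,2),[ (round(float(np.nanpercentile(z[m],99)),2) if (m:=(x>x0)&(x<x0+.1)&(y>y0)&(y<y0+.1)).sum()>5 else None) for x0 in np.arange(.1,.8,.1)])
E
```

```text
-0.45 [-0.75, -0.75, 0.01, 0.01, 0.02, 0.02, 0.01]
-0.35 [-0.75, -0.75, 0.0, 0.03, 0.02, 0.02, 0.01]
-0.25 [0.0, -0.75, 0.0, 0.0, 0.02, 0.02, 0.01]
-0.15 [0.0, -0.75, 0.0, 0.0, 0.02, 0.02, 0.04]
-0.05 [0.01, -0.75, 0.03, 0.03, 0.02, 0.02, 0.02]
0.05 [0.0, -0.75, 0.0, 0.03, 0.03, 0.0, 0.0]
0.15 [0.0, -0.75, 0.0, 0.01, 0.03, 0.0, 0.0]
0.25 [-0.75, -0.75, 0.0, 0.02, 0.0, 0.0, 0.0]
0.35 [-0.75, -0.75, 0.15, 0.0, 0.0, 0.0, 0.0]
0.45 [-0.75, 0.1, 0.2, 0.2, 0.2, 0.2, 0.2]
0.55 [-0.75, 0.11, 0.2, 0.2, 0.2, 0.2, 0.2]
0.65 [-0.75, -0.75, None, None, None, None, 0.11]
0.75 [-0.75, -0.75, None, None, None, None, None]
0.85 [-0.75, -0.75, None, None, None, None, None]
```

{"api": "drive_tool", "payload": {
  "moves": [
    {"x":0,"y":0,"z":-1,"rx":0,"ry":0,"rz":0},
    {"x":0,"y":0,"z":-1,"rx":0,"ry":0,"rz":0},
    {"x":-0.77,"y":-0.85,"z":0,"rx":0,"ry":0,"rz":0},
    {"x":-0.77,"y":-0.85,"z":0,"rx":0,"ry":0,"rz":0},
    {"x":-0.77,"y":-0.85,"z":0,"rx":0,"ry":0,"rz":0},
    {"x":-0.77,"y":-0.85,"z":0,"rx":0,"ry":0,"rz":0},
    {"x":-0.77,"y":-0.85,"z":0,"rx":0,"ry":0,"rz":0},
    {"x":-0.77,"y":-0.85,"z":0,"rx":0,"ry":0,"rz":0}
  ],
  "jaw": 0
}}

```text
clock: 1.7
eef_pos: [0.3529, 0.3611, 0.2778]
tcp_rot: [[-0.922, 0.386, 0.0], [0.386, 0.922, 0.001], [-0.0, 0.001, -1.0]]
ft_force: [1.1, 0.5, -0.5]
finger_gap: 0.0874
grasp_force: 0.0
```

{"api": "drive_tool", "payload": {
  "moves": [
    {"x":-0.77,"y":-0.85,"z":0.5,"rx":0,"ry":0,"rz":0},
    {"x":-0.77,"y":-0.85,"z":0.5,"rx":0,"ry":0,"rz":0},
    {"x":-0.77,"y":-0.85,"z":0.5,"rx":0,"ry":0,"rz":0},
    {"x":-0.77,"y":-0.85,"z":0.5,"rx":0,"ry":0,"rz":0},
    {"x":-0.77,"y":-0.85,"z":0.5,"rx":0,"ry":0,"rz":0},
    {"x":-0.77,"y":-0.85,"z":0.5,"rx":0,"ry":0,"rz":0},
    {"x":0,"y":0,"z":0,"rx":0,"ry":0,"rz":0.54},
    {"x":0,"y":0,"z":0,"rx":0,"ry":0,"rz":0.53},
    {"x":0,"y":0,"z":0,"rx":0,"ry":0,"rz":0}
  ]
}}

```text
clock: 2.6
eef_pos: [0.4441, 0.1034, 0.1577]
tcp_rot: [[-0.891, 0.455, 0.0], [0.455, 0.891, 0.0], [-0.0, 0.0, -1.0]]
ft_force: [-1.0, 0.3, 0.7]
finger_gap: 0.0872
grasp_force: 0.0
```

```bash
python3 - <<'E'
from h import *
s=eyes.snapshot("wrist");W=cloud(s);cv2.imwrite("pics/w2.png",s["pixels"])
try: print(rect(W,(.4445,.105),.045,.022,.05),rect(W,(.4445,.105),.045,.010,.05))
except Exception as e: print(e)
togo((.4445,.105,.005),63)
E
```

```text
(1151, array([445.5, 104.7]), array([41.6, 45.3]), 64.0, array([0.0226, 0.0282, 0.0305])) (1839, array([445.5, 104.7]), array([41.6, 45.3]), 64.0, array([0.0151, 0.0247, 0.0303]))
clock 2.65 tcp [0.4441 0.1037 0.1578] zax [ 0.  0. -1.] yang 63.0 F [ 0.03  0.41 -0.35] gap 0.08743810644155138 | togo xyz [0.01 0.03 3.82] rz 0.01
```

View pics/w2.png

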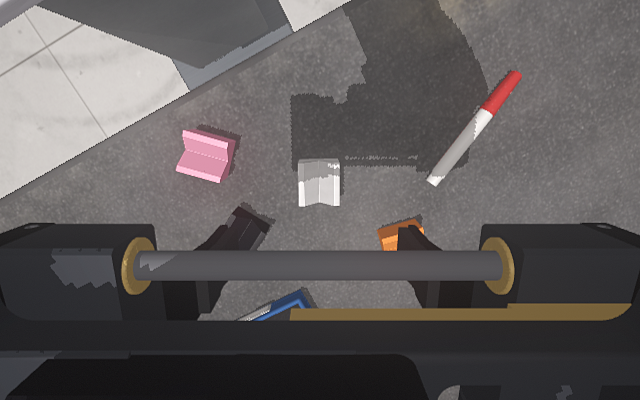

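The wrist view shows block A at (319,182), centred between the fingers with its groove across the closing line; pink, black and orange are clear of them. Descend, close, then lift and feel the weight.

{"api": "drive_tool", "payload": {
  "moves": [
    {"x":0,"y":0,"z":0.9,"rx":0,"ry":0,"rz":-0.1},
    {"x":0,"y":0,"z":0.9,"rx":0,"ry":0,"rz":-0.1},
    {"x":0,"y":0,"z":0.9,"rx":0,"ry":0,"rz":0},
    {"x":0,"y":0,"z":0.6,"rx":0,"ry":0,"rz":0},
    {"x":0,"y":0,"z":0.3,"rx":0,"ry":0,"rz":0},
    {"x":0,"y":0,"z":0.2,"rx":0,"ry":0,"rz":0},
    {"x":0,"y":0,"z":0,"rx":0,"ry":0,"rz":0}
  ],
  "jaw": 0.2
}}

```text
clock: 3.35
eef_pos: [0.444, 0.1039, 0.0055]
tcp_rot: [[-0.897, 0.441, -0.0], [0.441, 0.897, 0.0], [0.0, -0.0, -1.0]]
ft_force: [-0.5, -0.1, 0.3]
finger_gap: 0.0696
grasp_force: 0.0
```

{"api": "drive_tool", "payload": {
  "moves": [
    {"x":0,"y":0,"z":0,"rx":0,"ry":0,"rz":0},
    {"x":0,"y":0,"z":0,"rx":0,"ry":0,"rz":0},
    {"x":0,"y":0,"z":0,"rx":0,"ry":0,"rz":0},
    {"x":0,"y":0,"z":0,"rx":0,"ry":0,"rz":0},
    {"x":0,"y":0,"z":0,"rx":0,"ry":0,"rz":0},
    {"x":0,"y":0,"z":0,"rx":0,"ry":0,"rz":0},
    {"x":0,"y":0,"z":0,"rx":0,"ry":0,"rz":0},
    {"x":0,"y":0,"z":0,"rx":0,"ry":0,"rz":0},
    {"x":0,"y":0,"z":0,"rx":0,"ry":0,"rz":0},
    {"x":0,"y":0,"z":0,"rx":0,"ry":0,"rz":0}
  ],
  "jaw": 1,
  "grip_force": 35
}}

```text
clock: 4.35
eef_pos: [0.4439, 0.1037, 0.0056]
tcp_rot: [[-0.897, 0.442, -0.0], [0.442, 0.897, 0.0], [0.0, 0.0, -1.0]]
ft_force: [0.0, -0.4, -0.7]
finger_gap: 0.0021
grasp_force: 0.0
```

Gap is 2 mm, so nothing is held. Looking.

```bash
python3 - <<'E'
from h import *
s=eyes.snapshot("side");w=eyes.snapshot("wrist");t=eyes.snapshot("top")
a=cv2.resize(s["pixels"][190:340,220:420],(400,300));b=cv2.resize(w["pixels"],(480,300));c=cv2.resize(t["pixels"][170:290,180:340],(400,300))
cv2.imwrite("pics/d.png",np.vstack([np.hstack([a,c]),np.hstack([b,np.zeros((300,320,3),np.uint8)])]))
togo((.4445,.105,.005),63)
E
```

```text
clock 4.5 tcp [0.4439 0.1037 0.0056] zax [-0.  0. -1.] yang 63.8 F [ 0.86 -0.15 -0.46] gap 0.0004423949934287415 | togo xyz [0.   0.04 0.02] rz 0.2
```

View pics/d.png

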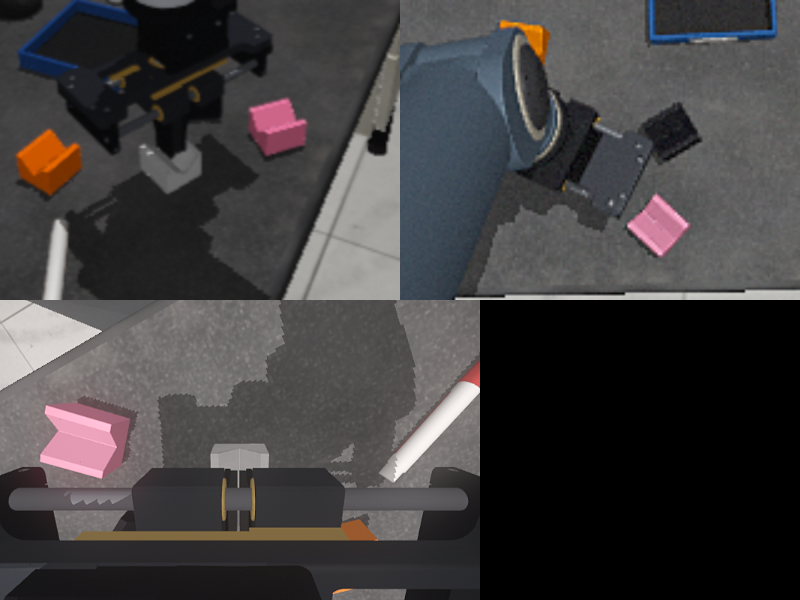

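```bash
python3 - <<'E'
from h import *
np.set_printoptions(precision=4,suppress=True)
s=eyes.snapshot("side");w=eyes.snapshot("wrist")
W=cloud(s)
# silver pixels only
def sil(s,W,c,rad=.06):
    hsv=cv2.cvtColor(s["pixels"],cv2.COLOR_BGR2HSV)
    m=(np.hypot(W[...,0]-c[0],W[...,1]-c[1])<rad)&(W[...,2]>.008)&(W[...,2]<.034)&(hsv[...,2]>95)&(hsv[...,1]<50)
    v,u=np.nonzero(m);b=cv2.minAreaRect((W[m][:,:2]*1000).astype(np.float32));return m.sum(),b,u.min(),u.max(),v.min(),v.max(),np.percentile(W[m],[1,50,99],axis=0)
print(sil(s,W,(.43,.105)));print(sil(w,cloud(w),(.43,.105)))
# lowest dark finger points in side
r0,r1,c0,c1=250,290,285,325
for v in range(250,285,4): print(v,[tuple((W[v,u]*1000).round(0).astype(int)) if W[v,u,0]==W[v,u,0] else None for u in range(296,322,6)])
print(np.array(w["T"]), w["fx"],w["cx"],w["cy"],s["cx"],s["cy"])
E
```

```text
(np.int64(316), ((444.3103942871094, 106.5864486694336), (40.867103576660156, 46.21436309814453), 63.184425354003906), np.int64(290), np.int64(319), np.int64(262), np.int64(283), array([[0.4165, 0.095 , 0.0083],
       [0.4341, 0.1165, 0.0205],
       [0.4711, 0.133 , 0.0304]]))
(np.int64(2269), ((432.9172058105469, 110.85871124267578), (42.13760757446289, 18.181568145751953), 63.96215057373047), np.int64(280), np.int64(358), np.int64(195), np.int64(230), array([[0.4167, 0.0937, 0.0087],
       [0.4304, 0.1114, 0.0219],
       [0.4416, 0.1323, 0.0301]]))
250 [(np.int64(433), np.int64(157), np.int64(113)), (np.int64(426), np.int64(149), np.int64(109)), (np.int64(435), np.int64(109), np.int64(73)), (np.int64(462), np.int64(28), np.int64(-1)), (np.int64(450), np.int64(23), np.int64(0))]
254 [(np.int64(490), np.int64(58), np.int64(1)), (np.int64(443), np.int64(118), np.int64(68)), (np.int64(437), np.int64(105), np.int64(60)), (np.int64(455), np.int64(42), np.int64(1)), (np.int64(445), np.int64(33), np.int64(-2))]
258 [(np.int64(485), np.int64(67), np.int64(-1)), (np.int64(446), np.int64(
[... 1045 characters left out ...]
)]
278 [(np.int64(455), np.int64(124), np.int64(6)), (np.int64(437), np.int64(133), np.int64(22)), (np.int64(429), np.int64(122), np.int64(15)), (np.int64(422), np.int64(112), np.int64(9)), (np.int64(415), np.int64(99), np.int64(0))]
282 [(np.int64(452), np.int64(129), np.int64(1)), (np.int64(438), np.int64(130), np.int64(8)), (np.int64(429), np.int64(124), np.int64(7)), (np.int64(421), np.int64(113), np.int64(-1)), (np.int64(411), np.int64(108), np.int64(-1))]
[[ 0.4416 -0.8685 -0.2253  0.3832]
 [ 0.8972  0.4276  0.1103  0.1341]
 [ 0.0006 -0.2509  0.968   0.1919]
 [ 0.      0.      0.      1.    ]] 317.8105819627966 317.36936581668755 197.10510732983664 319.10333694207065 193.30187846097667
```

The block has not moved and the fingers closed centred over it, apparently above it. So the real tip seems higher than the reported TCP. I'll raise and measure the finger tips.

{"api": "drive_tool", "payload": {
  "moves": [
    {"x":0,"y":0,"z":-0.5,"rx":0,"ry":0,"rz":0},
    {"x":0,"y":0,"z":-0.8,"rx":0,"ry":0,"rz":0},
    {"x":0,"y":0,"z":-0.7,"rx":0,"ry":0,"rz":0},
    {"x":0,"y":0,"z":0,"rx":0,"ry":0,"rz":0},
    {"x":0,"y":0,"z":0,"rx":0,"ry":0,"rz":0}
  ]
}}

```text
clock: 5.1
eef_pos: [0.4441, 0.1039, 0.0859]
tcp_rot: [[-0.897, 0.442, 0.001], [0.442, 0.897, 0.001], [-0.001, 0.001, -1.0]]
ft_force: [-0.2, 0.1, 0.0]
finger_gap: 0.0005
grasp_force: 0.0
```

```bash
python3 - <<'E'
from h import *
np.set_printoptions(precision=4,suppress=True)
s=eyes.snapshot("side");W=cloud(s);togo((.4445,.105,.005),63)
p=sense()["eef_pos"]
d=np.hypot(W[...,0]-p[0],W[...,1]-p[1])
for z in np.arange(.03,.17,.005):
    m=(d<.06)&(W[...,2]>z)&(W[...,2]<=z+.005)
    if m.sum(): q=W[m];print(round(z,3),m.sum(),q[:,:2].min(0),q[:,:2].max(0))
cv2.imwrite("pics/e.png",cv2.resize(s["pixels"][180:300,220:380],(800,600)))
A=sense();print(A["finger_gap"],A["joint_pos"],bot.tcp_to_grasp)
E
```

```text
clock 5.15 tcp [0.4433 0.1036 0.0852] zax [-0.001 -0.    -1.   ] yang 63.8 F [ 0.11  0.21 -0.97] gap 0.0005866032658783001 | togo xyz [-0.01  0.04  2.  ] rz 0.2
0.03 23 [0.4175 0.0804] [0.4723 0.1314]
0.11 29 [0.43   0.1002] [0.4579 0.118 ]
0.115 36 [0.4296 0.1013] [0.4573 0.1169]
0.12 35 [0.43   0.0991] [0.4568 0.1191]
0.125 34 [0.4299 0.1005] [0.4567 0.1177]
0.13 36 [0.4296 0.1008] [0.4571 0.117 ]
0.135 29 [0.4293 0.1005] [0.4567 0.1173]
0.14 33 [0.4302 0.0997] [0.4564 0.12  ]
0.145 40 [0.4283 0.0987] [0.4579 0.12  ]
0.15 39 [0.4282 0.0988] [0.457 0.122]
0.155 43 [0.4277 0.0951] [0.4587 0.1229]
0.16 12 [0.4282 0.0998] [0.4495 0.1237]
0.165 2 [0.4271 0.0937] [0.4272 0.0938]
0.17 1 [0.4266 0.0949] [0.4266 0.0949]
0.0005866032658783001 [-0.5527  0.2625  0.2698  2.1648 -0.1045  0.727   0.9   ] 0.0187
```

View pics/e.png

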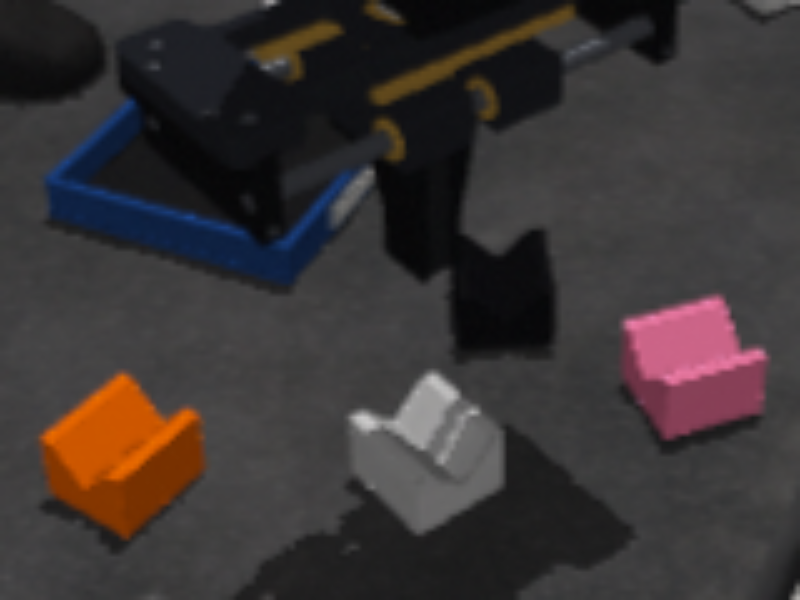

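The real tip is at z≈0.110 while the TCP reads 0.0856, so the tip is about 24.5 mm higher than reported; horizontally it matches. A true tip height of 6 mm means a reading of about -0.0185.

{"api": "drive_tool", "payload": {
  "moves": [
    {"x":0,"y":0.04,"z":0,"rx":0,"ry":0,"rz":0},
    {"x":0,"y":0,"z":0,"rx":0,"ry":0,"rz":0},
    {"x":0,"y":0,"z":0,"rx":0,"ry":0,"rz":0},
    {"x":0,"y":0,"z":0,"rx":0,"ry":0,"rz":0},
    {"x":0,"y":0,"z":0.5,"rx":0,"ry":0,"rz":0},
    {"x":0,"y":0,"z":0.5,"rx":0,"ry":0,"rz":0},
    {"x":0,"y":0,"z":0.5,"rx":0,"ry":0,"rz":0},
    {"x":0,"y":0,"z":0.4,"rx":0,"ry":0,"rz":0},
    {"x":0,"y":0,"z":0.3,"rx":0,"ry":0,"rz":0},
    {"x":0,"y":0,"z":0.2,"rx":0,"ry":0,"rz":0},
    {"x":0,"y":0,"z":0.1,"rx":0,"ry":0,"rz":0},
    {"x":0,"y":0,"z":0,"rx":0,"ry":0,"rz":0}
  ],
  "jaw": 0.15
}}

```text
clock: 6.35
eef_pos: [0.4446, 0.1051, -0.0146]
tcp_rot: [[-0.897, 0.442, -0.0], [0.442, 0.897, -0.0], [0.0, -0.0, -1.0]]
ft_force: [-1.0, -0.2, 0.2]
finger_gap: 0.0734
grasp_force: 0.0
```

{"api": "drive_tool", "payload": {
  "moves": [
    {"x":0,"y":0,"z":0.1,"rx":0,"ry":0,"rz":0},
    {"x":0,"y":0,"z":0,"rx":0,"ry":0,"rz":0}
  ]
}}

```text
clock: 6.55
eef_pos: [0.4448, 0.1052, -0.0183]
tcp_rot: [[-0.897, 0.442, 0.0], [0.442, 0.897, 0.0], [-0.0, 0.0, -1.0]]
ft_force: [0.8, -0.7, -0.3]
finger_gap: 0.0737
grasp_force: 0.0
```

{"api": "drive_tool", "payload": {
  "moves": [
    {"x":0,"y":0,"z":0,"rx":0,"ry":0,"rz":0},
    {"x":0,"y":0,"z":0,"rx":0,"ry":0,"rz":0},
    {"x":0,"y":0,"z":0,"rx":0,"ry":0,"rz":0},
    {"x":0,"y":0,"z":0,"rx":0,"ry":0,"rz":0},
    {"x":0,"y":0,"z":0,"rx":0,"ry":0,"rz":0},
    {"x":0,"y":0,"z":0,"rx":0,"ry":0,"rz":0},
    {"x":0,"y":0,"z":0,"rx":0,"ry":0,"rz":0},
    {"x":0,"y":0,"z":0,"rx":0,"ry":0,"rz":0}
  ],
  "jaw": 1,
  "grip_force": 35
}}

```text
clock: 7.35
eef_pos: [0.4446, 0.105, -0.0183]
tcp_rot: [[-0.897, 0.442, -0.0], [0.442, 0.897, -0.0], [0.0, -0.0, -1.0]]
ft_force: [-0.2, 0.1, 3.3]
finger_gap: 0.0415
grasp_force: 35.0
```

{"api": "drive_tool", "payload": {
  "moves": [
    {"x":0,"y":0,"z":-0.3,"rx":0,"ry":0,"rz":0},
    {"x":0,"y":0,"z":-0.6,"rx":0,"ry":0,"rz":0},
    {"x":0,"y":0,"z":-0.6,"rx":0,"ry":0,"rz":0},
    {"x":0,"y":0,"z":-0.5,"rx":0,"ry":0,"rz":0},
    {"x":0,"y":0,"z":0,"rx":0,"ry":0,"rz":0},
    {"x":0,"y":0,"z":0,"rx":0,"ry":0,"rz":0},
    {"x":0,"y":0,"z":0,"rx":0,"ry":0,"rz":0},
    {"x":0,"y":0,"z":0,"rx":0,"ry":0,"rz":0}
  ]
}}

```text
clock: 8.15
eef_pos: [0.4437, 0.1048, 0.0606]
tcp_rot: [[-0.897, 0.442, -0.002], [0.442, 0.897, -0.001], [0.002, -0.002, -1.0]]
ft_force: [0.5, -0.2, -3.4]
finger_gap: 0.0416
grasp_force: 35.0
```

```bash
python3 - <<'E'
from h import *
F=[]
for i in range(10):
    s=eyes.snapshot("side");F.append(sense()["ft_force"])
print(np.mean(F,0).round(2),np.std(F,0).round(2),sense()["grasp_force"])
W=cloud(s);hsv=cv2.cvtColor(s["pixels"],cv2.COLOR_BGR2HSV)
m=(np.hypot(W[...,0]-.4445,W[...,1]-.105)<.05)&(W[...,2]>.03)&(W[...,2]<.13)&(hsv[...,2]>80)&(hsv[...,1]<60)
print(m.sum(),np.percentile(W[m][:,2],[1,99]))
togo((.622,-.04,.03),63);togo((.603,-.32,.03),63)
E
```

```text
[-0.14 -0.15 -3.4 ] [0.37 0.36 0.45] 34.983012706507
495 [0.08102037 0.1104471 ]
clock 8.65 tcp [0.4447 0.1051 0.0616] zax [-0.  0. -1.] yang 63.8 F [-0.25 -0.39 -2.87] gap 0.041577254595430546 | togo xyz [-5.58 -1.3   0.79] rz 0.2
clock 8.65 tcp [0.4447 0.1051 0.0616] zax [-0.  0. -1.] yang 63.8 F [-0.25 -0.39 -2.87] gap 0.041577254595430546 | togo xyz [-8.25 -7.79  0.79] rz 0.2
```

3.4 N, so about 347 g: A is steel, and it goes to the blue tray.

{"api": "drive_tool", "payload": {
  "moves": [
    {"x":-0.4,"y":-0.1,"z":0,"rx":0,"ry":0,"rz":0},
    {"x":-0.7,"y":-0.16,"z":0,"rx":0,"ry":0,"rz":0},
    {"x":-0.75,"y":-0.18,"z":0,"rx":0,"ry":0,"rz":0},
    {"x":-0.75,"y":-0.18,"z":0,"rx":0,"ry":0,"rz":0},
    {"x":-0.75,"y":-0.18,"z":0,"rx":0,"ry":0,"rz":0},
    {"x":-0.75,"y":-0.18,"z":0,"rx":0,"ry":0,"rz":0},
    {"x":-0.75,"y":-0.16,"z":0,"rx":0,"ry":0,"rz":0},
    {"x":-0.5,"y":-0.11,"z":0,"rx":0,"ry":0,"rz":0},
    {"x":-0.23,"y":-0.05,"z":0,"rx":0,"ry":0,"rz":0},
    {"x":0,"y":0,"z":0,"rx":0,"ry":0,"rz":0},
    {"x":0,"y":0,"z":0,"rx":0,"ry":0,"rz":0}
  ]
}}

```text
clock: 9.75
eef_pos: [0.6207, -0.039, 0.0611]
tcp_rot: [[-0.898, 0.441, -0.002], [0.441, 0.898, 0.001], [0.002, 0.0, -1.0]]
ft_force: [-0.3, 0.8, -2.9]
finger_gap: 0.0417
grasp_force: 35.0
```

{"api": "drive_tool", "payload": {
  "moves": [
    {"x":0,"y":0,"z":0.4,"rx":0,"ry":0,"rz":0},
    {"x":0,"y":0,"z":0.4,"rx":0,"ry":0,"rz":0},
    {"x":0,"y":0,"z":0.4,"rx":0,"ry":0,"rz":0},
    {"x":0,"y":0,"z":0.2,"rx":0,"ry":0,"rz":0},
    {"x":0,"y":0,"z":0.15,"rx":0,"ry":0,"rz":0},
    {"x":0,"y":0,"z":0.1,"rx":0,"ry":0,"rz":0},
    {"x":0,"y":0,"z":0.06,"rx":0,"ry":0,"rz":0},
    {"x":0,"y":0,"z":0.04,"rx":0,"ry":0,"rz":0},
    {"x":0,"y":0,"z":0.02,"rx":0,"ry":0,"rz":0},
    {"x":0,"y":0,"z":0,"rx":0,"ry":0,"rz":0},
    {"x":0,"y":0,"z":0,"rx":0,"ry":0,"rz":0}
  ]
}}

```text
clock: 10.85
eef_pos: [0.6222, -0.0401, -0.0089]
tcp_rot: [[-0.897, 0.442, 0.001], [0.442, 0.897, 0.0], [-0.0, 0.0, -1.0]]
ft_force: [-0.5, 0.5, -3.4]
finger_gap: 0.0415
grasp_force: 35.0
```

{"api": "drive_tool", "payload": {
  "moves": [
    {"x":0,"y":0,"z":0.04,"rx":0,"ry":0,"rz":0},
    {"x":0,"y":0,"z":0.03,"rx":0,"ry":0,"rz":0},
    {"x":0,"y":0,"z":0.03,"rx":0,"ry":0,"rz":0},
    {"x":0,"y":0,"z":0,"rx":0,"ry":0,"rz":0},
    {"x":0,"y":0,"z":0,"rx":0,"ry":0,"rz":0}
  ]
}}

```text
clock: 11.35
eef_pos: [0.622, -0.0401, -0.0132]
tcp_rot: [[-0.897, 0.442, 0.0], [0.442, 0.897, 0.0], [-0.0, 0.0, -1.0]]
ft_force: [0.6, -0.4, -2.8]
finger_gap: 0.0417
grasp_force: 35.0
```

{"api": "drive_tool", "payload": {
  "moves": [
    {"x":0,"y":0,"z":0.02,"rx":0,"ry":0,"rz":0},
    {"x":0,"y":0,"z":0.02,"rx":0,"ry":0,"rz":0},
    {"x":0,"y":0,"z":0,"rx":0,"ry":0,"rz":0}
  ]
}}

```text
clock: 11.65
eef_pos: [0.622, -0.0401, -0.0133]
tcp_rot: [[-0.897, 0.442, -0.0], [0.442, 0.897, 0.001], [0.0, 0.001, -1.0]]
ft_force: [-3.0, 0.5, 7.4]
finger_gap: 0.0415
grasp_force: 35.0
```

Contact made. Release partway and lift straight up.

{"api": "drive_tool", "payload": {
  "moves": [
    {"x":0,"y":0,"z":0,"rx":0,"ry":0,"rz":0},
    {"x":0,"y":0,"z":0,"rx":0,"ry":0,"rz":0},
    {"x":0,"y":0,"z":0,"rx":0,"ry":0,"rz":0},
    {"x":0,"y":0,"z":0,"rx":0,"ry":0,"rz":0},
    {"x":0,"y":0,"z":0,"rx":0,"ry":0,"rz":0}
  ],
  "jaw": 0.28
}}

```text
clock: 12.15
eef_pos: [0.622, -0.0401, -0.0149]
tcp_rot: [[-0.897, 0.442, -0.0], [0.442, 0.897, 0.0], [0.0, -0.0, -1.0]]
ft_force: [-0.2, 0.1, 0.7]
finger_gap: 0.0622
grasp_force: 0.0
```

{"api": "drive_tool", "payload": {
  "moves": [
    {"x":0,"y":0,"z":-0.3,"rx":0,"ry":0,"rz":0},
    {"x":0,"y":0,"z":-0.8,"rx":0,"ry":0,"rz":0},
    {"x":0,"y":0,"z":-0.9,"rx":0,"ry":0,"rz":0},
    {"x":0,"y":0,"z":-0.8,"rx":0,"ry":0,"rz":0},
    {"x":0,"y":0,"z":-0.2,"rx":0,"ry":0,"rz":0},
    {"x":0,"y":0,"z":0,"rx":0,"ry":0,"rz":0}
  ]
}}

```text
clock: 12.75
eef_pos: [0.6231, -0.0402, 0.1073]
tcp_rot: [[-0.897, 0.442, 0.004], [0.442, 0.897, 0.0], [-0.003, 0.002, -1.0]]
ft_force: [-0.0, -0.6, -0.4]
finger_gap: 0.0624
grasp_force: 0.0
```

```bash
python3 - <<'E'
from h import *
np.set_printoptions(precision=4,suppress=True)
s=eyes.snapshot("side");W=cloud(s);print(rect(W,(.622,-.04),.045,.028,.06))
togo((.4425,-.321,.08),59)
E
```

```text
(136, array([621.9, -39.1]), array([44.6, 47.5]), 65.5, array([0.029 , 0.0325, 0.0359]))
clock 12.8 tcp [ 0.6218 -0.04    0.1055] zax [ 0.001  0.    -1.   ] yang 63.8 F [ 0.47  1.28 -0.7 ] gap 0.06269488075400012 | togo xyz [ 0.92 -8.28  0.63] rz 1.2
```

A sits centred and flat in the blue tray (top at 0.035). Now to B.

{"api": "drive_tool", "payload": {
  "moves": [
    {"x":0.08,"y":-0.6,"z":0,"rx":0,"ry":0,"rz":0},
    {"x":0.1,"y":-0.9,"z":0,"rx":0,"ry":0,"rz":0},
    {"x":0.1,"y":-0.9,"z":0,"rx":0,"ry":0,"rz":0},
    {"x":0.1,"y":-0.9,"z":0,"rx":0,"ry":0,"rz":0},
    {"x":0.1,"y":-0.9,"z":0,"rx":0,"ry":0,"rz":0},
    {"x":0.1,"y":-0.9,"z":0,"rx":0,"ry":0,"rz":0},
    {"x":0.1,"y":-0.9,"z":0,"rx":0,"ry":0,"rz":0},
    {"x":0.1,"y":-0.9,"z":0,"rx":0,"ry":0,"rz":0},
    {"x":0.1,"y":-0.9,"z":0,"rx":0,"ry":0,"rz":0},
    {"x":0.04,"y":-0.48,"z":0,"rx":0,"ry":0,"rz":0.6},
    {"x":0,"y":0,"z":0,"rx":0,"ry":0,"rz":0.6},
    {"x":0,"y":0,"z":0,"rx":0,"ry":0,"rz":0}
  ],
  "jaw": 0.15
}}

```text
clock: 14.0
eef_pos: [0.442, -0.3206, 0.1041]
tcp_rot: [[-0.856, 0.517, -0.002], [0.517, 0.856, 0.001], [0.002, 0.0, -1.0]]
ft_force: [-0.8, 0.2, -1.2]
finger_gap: 0.0736
grasp_force: 0.0
```

```bash
python3 - <<'E'
from h import *
np.set_printoptions(precision=4,suppress=True)
w=eyes.snapshot("wrist");W=cloud(w);print(rect(W,(.4425,-.321),.04,.022,.05))
s=eyes.snapshot("side");print(rect(cloud(s),(.4425,-.321),.04,.022,.05))
togo((.4425,-.321,-.0183),59)
E
```

```text
(1619, array([ 443.6, -322.4]), array([41.7, 45.4]), 59.4, array([0.0227, 0.0282, 0.0303]))
(117, array([ 441.8, -322. ]), array([44.7, 48.7]), 59.9, array([0.0225, 0.0271, 0.0307]))
clock 14.1 tcp [ 0.4429 -0.3197  0.1044] zax [-0.001  0.001 -1.   ] yang 59.1 F [-0.4   0.63  0.09] gap 0.07381349404037883 | togo xyz [-0.01 -0.03  3.07] rz 0.02
```

{"api": "drive_tool", "payload": {
  "moves": [
    {"x":0,"y":-0.04,"z":0.6,"rx":0,"ry":0,"rz":0},
    {"x":0,"y":0,"z":0.8,"rx":0,"ry":0,"rz":0},
    {"x":0,"y":0,"z":0.6,"rx":0,"ry":0,"rz":0},
    {"x":0,"y":0,"z":0.4,"rx":0,"ry":0,"rz":0},
    {"x":0,"y":0,"z":0.3,"rx":0,"ry":0,"rz":0},
    {"x":0,"y":0,"z":0.2,"rx":0,"ry":0,"rz":0},
    {"x":0,"y":0,"z":0.15,"rx":0,"ry":0,"rz":0},
    {"x":0,"y":0,"z":0,"rx":0,"ry":0,"rz":0},
    {"x":0,"y":0,"z":0,"rx":0,"ry":0,"rz":0}
  ]
}}

```text
clock: 15.0
eef_pos: [0.4422, -0.3226, -0.0163]
tcp_rot: [[-0.857, 0.515, 0.001], [0.515, 0.857, -0.0], [-0.001, 0.0, -1.0]]
ft_force: [-0.3, 0.5, -0.8]
finger_gap: 0.0739
grasp_force: 0.0
```

{"api": "drive_tool", "payload": {
  "moves": [
    {"x":0,"y":0,"z":0,"rx":0,"ry":0,"rz":0},
    {"x":0,"y":0,"z":0,"rx":0,"ry":0,"rz":0},
    {"x":0,"y":0,"z":0,"rx":0,"ry":0,"rz":0},
    {"x":0,"y":0,"z":0,"rx":0,"ry":0,"rz":0},
    {"x":0,"y":0,"z":0,"rx":0,"ry":0,"rz":0},
    {"x":0,"y":0,"z":0,"rx":0,"ry":0,"rz":0},
    {"x":0,"y":0,"z":0,"rx":0,"ry":0,"rz":0},
    {"x":0,"y":0,"z":0,"rx":0,"ry":0,"rz":0}
  ],
  "jaw": 1,
  "grip_force": 35
}}

```text
clock: 15.8
eef_pos: [0.4418, -0.3223, -0.0167]
tcp_rot: [[-0.857, 0.515, 0.0], [0.515, 0.857, 0.0], [0.0, 0.0, -1.0]]
ft_force: [-0.2, 1.0, 2.1]
finger_gap: 0.0417
grasp_force: 35.0
```

{"api": "drive_tool", "payload": {
  "moves": [
    {"x":0,"y":0,"z":-0.3,"rx":0,"ry":0,"rz":0},
    {"x":0,"y":0,"z":-0.6,"rx":0,"ry":0,"rz":0},
    {"x":0,"y":0,"z":-0.6,"rx":0,"ry":0,"rz":0},
    {"x":0,"y":0,"z":-0.5,"rx":0,"ry":0,"rz":0},
    {"x":0,"y":0,"z":0,"rx":0,"ry":0,"rz":0},
    {"x":0,"y":0,"z":0,"rx":0,"ry":0,"rz":0},
    {"x":0,"y":0,"z":0,"rx":0,"ry":0,"rz":0}
  ]
}}

```text
clock: 16.5
eef_pos: [0.441, -0.3217, 0.0623]
tcp_rot: [[-0.857, 0.515, -0.002], [0.515, 0.857, 0.001], [0.002, 0.0, -1.0]]
ft_force: [-0.5, 0.0, -2.1]
finger_gap: 0.0413
grasp_force: 35.0
```

```bash
python3 - <<'E'
from h import *
F=[]
for i in range(8):
    s=eyes.snapshot("side");F.append(sense()["ft_force"])
print(np.mean(F,0).round(2))
togo((.603,-.32,-.0115),59)
E
```

```text
[-0.04  0.   -1.01]
clock 16.9 tcp [ 0.4417 -0.3223  0.0629] zax [-0.  0. -1.] yang 59.0 F [-0.2   1.01 -0.59] gap 0.04190500860900986 | togo xyz [-3.43  2.13  1.86] rz -0.0
```

About 1.0 N, so roughly 100 g: aluminium. It goes to the yellow tray.

{"api": "drive_tool", "payload": {
  "moves": [
    {"x":-0.3,"y":0.2,"z":0,"rx":0,"ry":0,"rz":0},
    {"x":-0.6,"y":0.4,"z":0,"rx":0,"ry":0,"rz":0},
    {"x":-0.7,"y":0.4,"z":0,"rx":0,"ry":0,"rz":0},
    {"x":-0.7,"y":0.4,"z":0,"rx":0,"ry":0,"rz":0},
    {"x":-0.6,"y":0.4,"z":0,"rx":0,"ry":0,"rz":0},
    {"x":-0.4,"y":0.3,"z":0,"rx":0,"ry":0,"rz":0},
    {"x":-0.13,"y":0.03,"z":0,"rx":0,"ry":0,"rz":0},
    {"x":0,"y":0,"z":0,"rx":0,"ry":0,"rz":0}
  ]
}}

```text
clock: 17.7
eef_pos: [0.604, -0.3198, 0.0627]
tcp_rot: [[-0.858, 0.514, -0.0], [0.514, 0.858, -0.0], [0.0, -0.0, -1.0]]
ft_force: [0.3, -0.3, -1.3]
finger_gap: 0.0415
grasp_force: 35.0
```

{"api": "drive_tool", "payload": {
  "moves": [
    {"x":0,"y":0,"z":0.4,"rx":0,"ry":0,"rz":0},
    {"x":0,"y":0,"z":0.4,"rx":0,"ry":0,"rz":0},
    {"x":0,"y":0,"z":0.4,"rx":0,"ry":0,"rz":0},
    {"x":0,"y":0,"z":0.2,"rx":0,"ry":0,"rz":0},
    {"x":0,"y":0,"z":0.15,"rx":0,"ry":0,"rz":0},
    {"x":0,"y":0,"z":0.1,"rx":0,"ry":0,"rz":0},
    {"x":0,"y":0,"z":0.06,"rx":0,"ry":0,"rz":0},
    {"x":0,"y":0,"z":0.04,"rx":0,"ry":0,"rz":0},
    {"x":0,"y":0,"z":0.03,"rx":0,"ry":0,"rz":0},
    {"x":0,"y":0,"z":0.02,"rx":0,"ry":0,"rz":0},
    {"x":0,"y":0,"z":0,"rx":0,"ry":0,"rz":0},
    {"x":0,"y":0,"z":0,"rx":0,"ry":0,"rz":0}
  ]
}}

```text
clock: 18.9
eef_pos: [0.6034, -0.3201, -0.0086]
tcp_rot: [[-0.857, 0.515, 0.0], [0.515, 0.857, -0.0], [-0.0, 0.0, -1.0]]
ft_force: [-0.4, -0.7, -1.2]
finger_gap: 0.0419
grasp_force: 35.0
```

{"api": "drive_tool", "payload": {
  "moves": [
    {"x":0,"y":0,"z":0.03,"rx":0,"ry":0,"rz":0},
    {"x":0,"y":0,"z":0.03,"rx":0,"ry":0,"rz":0},
    {"x":0,"y":0,"z":0.02,"rx":0,"ry":0,"rz":0},
    {"x":0,"y":0,"z":0.015,"rx":0,"ry":0,"rz":0},
    {"x":0,"y":0,"z":0,"rx":0,"ry":0,"rz":0}
  ]
}}

```text
clock: 19.4
eef_pos: [0.6033, -0.32, -0.0116]
tcp_rot: [[-0.857, 0.515, 0.0], [0.515, 0.857, 0.001], [0.0, 0.0, -1.0]]
ft_force: [-2.2, 2.3, 5.6]
finger_gap: 0.0418
grasp_force: 35.0
```

{"api": "drive_tool", "payload": {
  "moves": [
    {"x":0,"y":0,"z":0,"rx":0,"ry":0,"rz":0},
    {"x":0,"y":0,"z":0,"rx":0,"ry":0,"rz":0},
    {"x":0,"y":0,"z":0,"rx":0,"ry":0,"rz":0},
    {"x":0,"y":0,"z":0,"rx":0,"ry":0,"rz":0},
    {"x":0,"y":0,"z":0,"rx":0,"ry":0,"rz":0}
  ],
  "jaw": 0.28
}}

```text
clock: 19.9
eef_pos: [0.6033, -0.32, -0.0127]
tcp_rot: [[-0.857, 0.515, -0.0], [0.515, 0.857, 0.0], [0.0, 0.0, -1.0]]
ft_force: [0.2, -0.1, 0.2]
finger_gap: 0.0618
grasp_force: 0.0
```

{"api": "drive_tool", "payload": {
  "moves": [
    {"x":0,"y":0,"z":-0.3,"rx":0,"ry":0,"rz":0},
    {"x":0,"y":0,"z":-0.8,"rx":0,"ry":0,"rz":0},
    {"x":0,"y":0,"z":-0.9,"rx":0,"ry":0,"rz":0},
    {"x":0,"y":0,"z":-0.8,"rx":0,"ry":0,"rz":0},
    {"x":0,"y":0,"z":-0.8,"rx":0,"ry":0,"rz":0},
    {"x":0,"y":0,"z":0,"rx":0,"ry":0,"rz":0},
    {"x":0,"y":0,"z":0,"rx":0,"ry":0,"rz":0}
  ]
}}

```text
clock: 20.6
eef_pos: [0.6037, -0.3203, 0.1331]
tcp_rot: [[-0.857, 0.515, 0.002], [0.515, 0.857, -0.001], [-0.002, 0.001, -1.0]]
ft_force: [0.7, 0.1, -0.8]
finger_gap: 0.063
grasp_force: 0.0
```

```bash
python3 - <<'E'
from h import *
s=eyes.snapshot("side");W=cloud(s);print(rect(W,(.622,-.04),.045,.028,.06),rect(W,(.603,-.32),.045,.028,.06))
cv2.imwrite("pics/f.png",cv2.resize(s["pixels"][130:290,220:420],(800,600)));togo((.6,-.3,.1),59)
E
```

```text
(142, array([619.9, -38.7]), array([43.6, 47.1]), 63.5, array([0.0288, 0.0327, 0.0359])) (82, array([ 602.7, -318.4]), array([43.1, 48. ]), 61.6, array([0.0284, 0.0331, 0.0356]))
clock 20.65 tcp [ 0.603  -0.3198  0.1315] zax [-0.  0. -1.] yang 59.0 F [-0.43  0.38 -0.1 ] gap 0.0629413458114701 | togo xyz [0.32 0.38 0.79] rz -0.0
```

View pics/f.png

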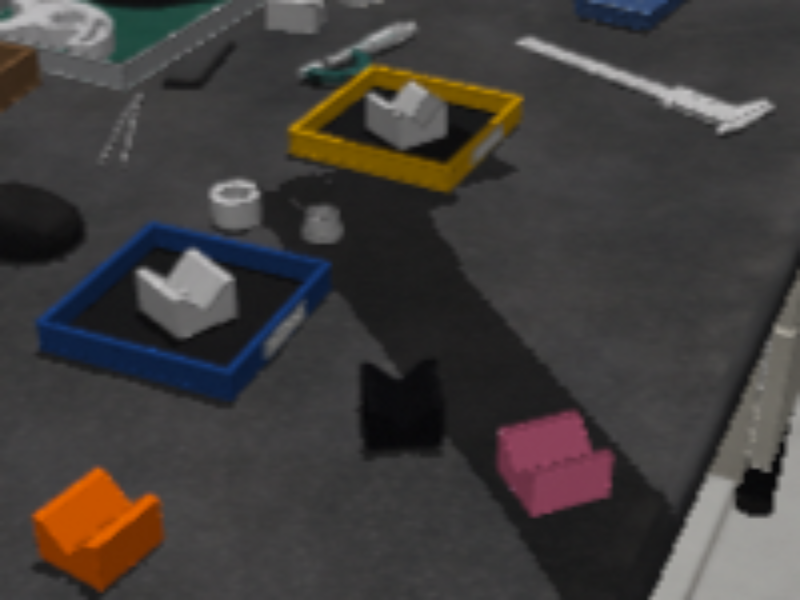

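Both blocks sit flat with the groove up near the middle of their trays: (187,295) in blue, (405,115) in yellow. The arm is clear.

```bash
python3 -c "
from plant import ticket;print(ticket.job_done())"
```

```text
the job is handed in; nothing more can be done
None
```

The job is handed in: the steel V-block (lifted at about 3.4 N) is in the blue tray and the aluminium one (about 1.0 N) in the yellow, both flat with the groove up and released, at about 21 s of the 51 s allowed; no verdict was shown.

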